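Fish the dropped cake stamp out from between the plate warmers

TASK

A wooden cake stamp has dropped into the narrow gap between the two plate warmers: take the bent rod from its rest, put its loop down over the stamp and draw the stamp along the table, upright, out through the front of the gap, feeling your way round the two feet that stick out inside it and never forcing rod or stamp against anything. Leave the stamp standing on the open table wholly in front of the warmers and put the rod back in its rest; do not touch the stamp with the gripper, and leave the other things where they are.

Things in the scene. Friction and masses are not known exactly. Their poses are not given: they have to be found in the camera images.
- warmer: Two fixed low steel plate warmers with black tops, 245 deep, 110 wide, 70 high (mm), joined by a back panel 90 high. Origin: on the table, middle of the mouth of the gap between them; x into the gap, y to its left wall, z up. Gap: 100 wide (walls at y = +-50), floor is the table, open above and in front, panel at x = 244. Knobs stick out 18 mm from the fronts at y = +-105.
- gap_middle (a point): On the gap's floor at x = 122 mm, axes as the warmers. Two bars (levelling feet, 14 mm thick in x, 19 high) stand 44 mm out into the gap from opposite walls, leaving 56 mm beside each: one somewhere at x 15 to 50, the other at x 105 to 142 from the mouth, at least 70 mm clear between. Which wall has the nearer one, and where, is not measured: feel for it (loose flour hides much).
- stamp: The dropped light-wood cake stamp (weighted, 100 to 165 g), standing in the gap, 165 to 195 mm behind the mouth. Square base 36 x 36 mm, 21 high; above it a round knob, diameter 24; 74 mm high in all. Origin: centre of the underside, z up. It turns freely in the loop, slides with 1 to 2 N and, caught at a foot, tips over if pulled with more than about 4 N. Over 25 N from the rod spoils it.
- loop_rod: Bent steel rod, 6 mm thick, with a wooden handle, 190 to 250 g. Origin: centre of its level loop (inner diameter 34 mm, outer 46, 6 thick), which drops over the stamp's knob with 5 mm to spare all round and would meet its base with the origin 23 mm above the table: drag it 2 to 4 mm higher, clear of base and feet and not pressing down. The rod rises from the loop's -x edge (x = -20).
- rod_handle (a point): Centre of the rod's handle, 90 mm above the loop's centre (rod's z, level axes as the rod): a flat bar 114 mm long along x, 16 wide (y), 26 high. Grasp it here from above, closing along y, firmly: pushed along its own x it pivots in the fingers, so pull the stamp along the rod's y, with the handle lying across the gap. It is then above the warmers' tops. The rod joins it at x = -33.
- rod_rest: Fixed wooden rest for the rod: base 130 x 90 mm, two posts at x = +-47 with notches for the handle's ends (floor 92 mm above the table, about 25 wide, flaring up to 114). Origin: centre of the underside. With the rod home its loop centre is here at x = 0, y = 0, z = 15 mm, x axes parallel.
- other_stamp: Bystander: a dark-wood cake stamp of the same size, standing on the table outside the gap. Origin at the centre of its underside.
- tomato_tin: Bystander: upright tin, diameter 75 mm, 110 mm high. Origin at the centre of its underside.
- cutter: Bystander: round steel pastry cutter, diameter 64 mm, 36 mm high, lying on the table. Origin at the centre of its underside.

How it is judged (in metres and radians):
On the way, in this order (a step that is already met when the one before it is completed fails the run):
1. the rod's loop is down round the stamp's knob, deep in the gap (horizontal distance between loop_rod and stamp below 0.016 m and height (world z) of loop_rod below 0.045 m and x of stamp in the frame of warmer above 0.1 m), for 0.2 s.
2. the stamp, still in the loop, has been drawn wholly out through the mouth of the gap (horizontal distance between loop_rod and stamp below 0.016 m and height (world z) of loop_rod below 0.045 m and x of stamp in the frame of warmer below -0.03 m and angle between stamp's own z axis and vertical below 0.3 rad), for 0.2 s.
At the end, for the whole second after the job is handed in: the stamp stands upright (within 0.1 rad), at rest on the table, its centre 30 mm or more in front of the gap's mouth; the rod lies still in both notches of its rest, loop centre within 12 mm in x, 10 mm in y, 6 mm in height of home, level and parallel to the rest within 0.12 rad (x of stamp in the frame of warmer below -0.03 m and angle between stamp's own z axis and vertical below 0.1 rad and height (world z) of stamp below 0.01 m and linear speed of each of stamp, loop_rod below 0.02 m/s and x of loop_rod in the frame of rod_rest between -0.012 and 0.012 m and y of loop_rod in the frame of rod_rest between -0.01 and 0.01 m and z of loop_rod in the frame of rod_rest between 0.01 and 0.022 m and angle between the x axis of loop_rod and the x axis of rod_rest, either way round below 0.12 rad and angle between loop_rod's own z axis and vertical below 0.12 rad); the robot touches nothing.
It fails at once if the rod pulls or presses on the stamp with more than 25 N (contact force between loop_rod and stamp above 25 N).
It fails at once if the rod is pressed against the warmers with more than 25 N (contact force between loop_rod and warmer above 25 N).
It fails at once if the gripper or arm touches the stamp (contact force between any of the fingers, the arm and stamp above 0.5 N).
It fails at once if the stamp is tipped over (tilted more than 0.6 rad) or lifted off the table instead of being drawn along it (angle between stamp's own z axis and vertical above 0.6 rad or height (world z) of stamp above 0.03 m).
It fails at once if the other stamp, the tin or the cutter is moved more than 30 mm (distance of any of other_stamp, tomato_tin, cutter from where it was at the start of the episode above 0.03 m).
It also fails if it takes over 67 s, if anything falls off the work surface, if the arm or the gripper's body presses on something with over 40 N, if the wrist force passes 120 N, or if a joint passes its speed limit or range.

ROBOT

A 6-joint arm with a two-finger parallel gripper is mounted at the origin on a cart in front of the work surface, level with it; the furniture and walls round the work are solid. World frame = base frame: x ahead of the robot, y to its left, z up, the work surface at z = 0. Lengths are in mm, angles in degrees, forces in N, time in s.
With the tool pointing down it reaches from about 300 to 850 mm from the base axis. Payload 4.2 kg.
Tool frame: the origin (TCP) lies on the centre line of the jaws, within the pads' length; the fingertips stand 14 mm ahead of it and the grasp point (between the pads) lies 5 mm behind it; z points along the fingers, y is the line along which they close (so a half turn about z gives the same grasp; the last joint's range is limited). The gripper opens to 91 mm and grips with 3 to 60 N. Pads are 32 mm wide; open, the fingers measure 118 mm over their backs; the gripper's body (76 mm by 178 mm) begins 60 mm behind the grasp point.
Start: joints at [63.312, 18.312, 89.639, -0, 72.044, -1.146], TCP at [247.932, 518.817, 227.976] pointing down, gripper open.
Joint ranges: [-177.97, 177.97], [-48.28, 115.42], [12.27, 149.76], [-77.06, 257.06], [2.81, 150.46], [-146.56, 146.56]. Speed limits (degrees/s): [147.25, 147.25, 180, 180, 180, 180].

INTERFACE

Orientations are given as [roll, pitch, yaw] about the fixed x, y, z axes, in that order (R = Rz(yaw) Ry(pitch) Rx(roll)).
In Python, from workcell import env gives the robot as it stands.
- The arm moves only by the tool arm_command, never from a script. Its argument "motion" is a list of rows, each an object with "offset": the shift along the tool's x, y, z in m, a list of three; "spin": the turn about the tool's z in rad. In form: [{"offset": [tx, ty, tz], "spin": spin}, ...]. A call has 1 to 5 rows; each row shifts and turns the commanded pose from where the row before left it, along the tool's axes as they then stand; what a row does not reach is not made up. A row lasts 1/8 s, in which the tool goes at most 62.5 mm and 10.7 degrees, less where a joint would pass 70% of its speed; a pose out of reach is approached as far as the arm can. A call with a gripper value outside its range is refused whole. "jaw" is the finger opening in m, from 0 to 0.0912, set as the call begins (left out, the last holds). The fingers move at their own pace and stop on an object; "newtons" is the grip in N (left out, the last holds). Time passes only in rows, so rows that do not move let the fingers close. It gives the time, the measured TCP pose, the force, the opening and the grip force at its end, in the units of the state.
- env.state(): the state, without advancing time (a new reading comes with each control period).
- env.grab_frame(name): name is "scene" or "side" or "wrist"; returns (picture, depth): 480x640x3 uint8, blue, green, red; 480x640 float32, mm along the optical axis (not along the pixel's ray), 0 where there is no reading.
- env.camera_model(name): a dict with "fx", "fy", "cx", "cy" (pixels), "k1" (the pictures are not rectified: a ray, as slopes to the right and down, at radius r is drawn at 1 + k1 r^2 times it, then the intrinsics apply), "eye" and "rotation" of the camera in the world; the wrist camera has in their place "hand_eye" (4x4, takes a point from camera to tool coordinates, whose origin is the TCP and whose axes are the flange's). Camera axes: x right, y down, z forward; pixel columns grow to the right and rows downward; lengths in mm; the calibration is good to about 2 mm. A picture is of the moment at which its call begins: read the wrist's pose just before it. camera_model takes no time and is no camera call.
- env.job_done(): hands the job in; it is judged then, once.
Trained networks look in the newest picture that a camera, given by its name, has taken for a name from the list of things; names that differ only in an ending like _2 or _b are one class to them, and where a whole thing is asked for, a point or a joint stands for the part that bears it (a point fixed in the world has none). Each returns a list of dicts, best first, with "score" (0 to 1); they miss things now and then, are a little off and sometimes report something else, mostly with a low value. They report only what shows in the picture. A call takes as long as a camera call.
- env.boxes_of(camera, target): "bbox" ([left, top, right, bottom] in pixels, round what is visible of it).
- env.pinpoint(camera, target): "location" ([column, row] in pixels: a listed point, or the origin of a listed thing).
The state is a dict: "time_s": time; "qpos": joint angles; "qvel": joint speeds; "effort": joint torques, N m; "ee_pos": TCP position; "ee_rot": TCP orientation; "force": force on the tool from outside, world axes, zero at the start; "torque": the same for the moment, N m; "gripper_width": finger opening in mm; "gripper_force": force on a finger pad.
Only numpy, scipy, OpenCV 4.12 (cv2) and the standard library are available. Lean on these libraries where they do the work, as an engineer would, in place of code of your own. Each camera call takes 0.05 s, during which the arm holds its last target. There are 200 camera calls.

## Working session

There is one attempt and no reset: what is moved stays moved. The work goes in short steps, Python scripts to look and compute and a tool call to move; the robot and the scene stay as the last step left them, time stands still between calls to the robot, and variables do not carry over. Pictures are saved under pics/ and viewed, at most 13 in all, crops included, and the job is handed in when it is done.

Besides the shell and the picture viewer there is one more tool, called as name(argument=value, ...), one argument or row to a line, values as JSON. arm_command: Moves the arm, as the interface text tells. Its arguments: {"type":"object","properties":{"motion":{"type":"array"},"jaw":{"type":"number"},"newtons":{"type":"number"}},"required":["motion"]}

```bash
ls; mkdir -p pics; cat > h.py <<'E'
import numpy as np, cv2
from scipy.spatial.transform import Rotation as R
from workcell import env
def cam(n):
    m=env.camera_model(n)
    if n=="wrist":
        s=env.state(); T=np.eye(4); T[:3,:3]=R.from_euler('xyz',s['ee_rot'],degrees=True).as_matrix(); T[:3,3]=s['ee_pos']
        H=T@np.array(m['hand_eye']); return m,H[:3,3],H[:3,:3]
    return m,np.array(m['eye']),np.array(m['rotation']).reshape(3,3)
def ray(c,uv):
    m,e,r=c; d=np.array([(uv[0]-m['cx'])/m['fx'],(uv[1]-m['cy'])/m['fy']]); u=d.copy()
    for _ in range(10): u=d/(1+m['k1']*(u@u))
    return e,r@np.array([u[0],u[1],1.])
def onz(c,uv,z):
    e,d=ray(c,uv); return e+d*(z-e[2])/d[2]
def atd(c,uv,dep):
    e,d=ray(c,uv); return e+d*dep
def cloud(c,dep):
    m,e,r=c; v,u=np.mgrid[:480,:640]
    d=np.stack([(u-m['cx'])/m['fx'],(v-m['cy'])/m['fy']],-1); w=d.copy()
    for _ in range(10): w=d/(1+m['k1']*(w**2).sum(-1,keepdims=True))
    P=np.concatenate([w,np.ones((480,640,1))],-1)*dep[...,None]
    return P@r.T+e
E
cat > a.py <<'E'
from h import *
s=env.state(); print(s)
for n in ("scene","side"):
    c=cam(n); im,d=env.grab_frame(n); cv2.imwrite(f"pics/{n}.png",im); np.save(n+".npy",d)
    print(n,c[1].round())
    for t in ("warmer","gap_middle","stamp","loop_rod","rod_handle","rod_rest","other_stamp","tomato_tin","cutter"):
        for q in env.pinpoint(n,t)[:2]:
            z={"rod_handle":105,"loop_rod":15}.get(t,0)
            print(t,round(q['score'],2),np.round(q['location']),onz(c,q['location'],z).round())
E
python3 a.py
```

```text
pics
{'time_s': 0.0, 'qpos': array([ 6.33120058e+01,  1.83511523e+01,  8.97078397e+01,  3.31479165e-04,
        7.20416201e+01, -1.14562744e+00]), 'qvel': array([ 0.03174522,  0.0523497 , -0.04341806,  0.03873295, -0.03478699,
        0.06422641]), 'effort': array([ 7.74840373e-04, -4.12462807e+01, -2.31967646e+01,  7.26640876e-02,
        4.57542110e-02, -1.58470480e-04]), 'ee_pos': array([247.70631393, 518.37528633, 227.11542946]), 'ee_rot': array([-1.79899414e+02, -2.32668957e-03,  1.54457529e+02]), 'force': array([-0.52406947,  0.49861194,  0.40016183]), 'torque': array([ 0.01617498, -0.02377918,  0.04042127]), 'gripper_force': 0.0, 'gripper_width': 90.99575967559832}Traceback (most recent call last):
  File "a.py", line 4, in <module>
    c=cam(n); im,d=env.grab_frame(n); cv2.imwrite(f"pics/{n}.png",im); np.save(n+".npy",d)
  File "h.py", line 9, in cam
    return m,np.array(m['eye']),np.array(m['rotation']).reshape(3,3)
                                ~~~~~~~~~~~~~~~~~~~~~~~~~~~~~~~^^^^^
ValueError: cannot reshape array of size 3 into shape (3,3)
```

```bash
sed -i "s/np.array(m\['rotation'\]).reshape(3,3)/R.from_euler('xyz',np.ravel(m['rotation']),degrees=True).as_matrix()/" h.py; sed -i 's/^s=env.state.*/print(env.camera_model("scene"),env.camera_model("wrist"))/' a.py; python3 a.py
```

```text
{'fx': 486.9242066827888, 'fy': 486.9242066827888, 'cx': 323.65120897423077, 'cy': 244.02223674726702, 'k1': -0.0006023483890242486, 'eye': array([ -12.76390853, -632.75523482,  901.63349964]), 'rotation': array([-134.23351518,   -1.21490686,  -39.26395553])} {'fx': 341.63037107055396, 'fy': 341.63037107055396, 'cx': 325.35824502471576, 'cy': 239.88449290097626, 'k1': -0.05699541556758827, 'hand_eye': array([[ 8.17524178e-04, -9.70754979e-01, -2.40071034e-01,
         6.83196905e+01],
       [ 9.99999635e-01,  8.53339791e-04, -4.52364932e-05,
         8.23557904e-01],
       [ 2.48775717e-04, -2.40070910e-01,  9.70755323e-01,
        -1.56052671e+02],
       [ 0.00000000e+00,  0.00000000e+00,  0.00000000e+00,
         1.00000000e+00]])}
scene [ -13. -633.  902.]
gap_middle 0.74 [344. 245.] [627.  36.   0.]
gap_middle 0.45 [354. 229.] [692.  66.   0.]
stamp 0.57 [355. 232.] [687.  56.   0.]
loop_rod 0.64 [224. 215.] [436. 319.  15.]
rod_handle 0.91 [221. 186.] [442. 329. 105.]
rod_rest 0.85 [224. 219.] [432. 323.   0.]
other_stamp 0.71 [234. 263.] [366. 158.   0.]
tomato_tin 0.89 [400. 379.] [ 458. -336.    0.]
tomato_tin 0.37 [314. 343.] [ 375. -156.    0.]
cutter 0.9 [312. 342.] [ 373. -152.    0.]
side [  84. 1051.  668.]
warmer 0.69 [329. 284.] [503.  33.   0.]
loop_rod 0.6 [304. 359.] [432. 326.  15.]
rod_handle 0.65 [300. 319.] [438. 327. 105.]
rod_rest 0.86 [299. 362.] [445. 322.   0.]
other_stamp 0.62 [364. 325.] [373. 156.   0.]
```

View pics/scene.png

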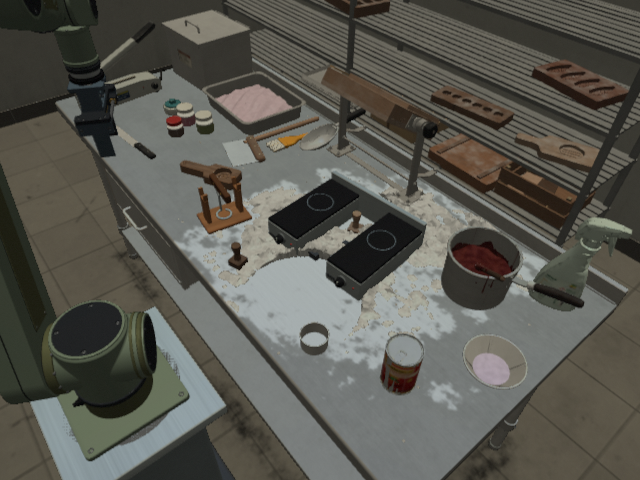

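View pics/side.png

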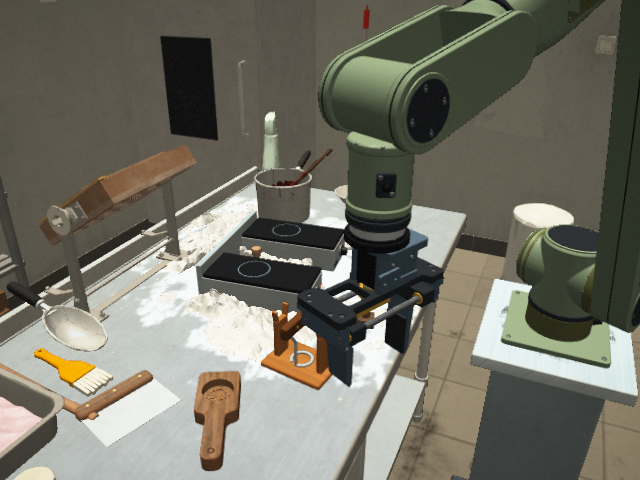

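```bash
cat > b.py <<'E'
from h import *
im=cv2.imread("pics/scene.png"); d=np.load("scene.npy"); P=cloud(cam("scene"),d)
dark=(im.max(2)<60)&(abs(P[...,2]-70)<10)&(d>0)
dark[:170]=0;dark[300:]=0;dark[:,:255]=0;dark[:,440:]=0
n,l,st,ce=cv2.connectedComponentsWithStats(dark.astype(np.uint8))
for i in range(1,n):
    if st[i,4]>300:
        q=P[l==i]; r=cv2.minAreaRect(q[:,:2].astype(np.float32)); print(st[i],r,q[:,2].mean(),cv2.boxPoints(r).round())
# obstacles above 130
m=(P[...,2]>130)&(d>0)&(P[...,0]>500)&(P[...,0]<1000)&(abs(P[...,1])<400)
q=P[m]; print("high", q.min(0),q.max(0)); 
for z in range(130,500,40):
    w=q[(q[:,2]>z)&(q[:,2]<z+40)]
    if len(w): print(z,len(w),w.min(0).round(),w.max(0).round())
# stamp knob top
m=(P[...,2]>50)&(P[...,2]<85)&(d>0); m[:205]=0;m[235:]=0;m[:,:347]=0;m[:,365:]=0
m&=(im[...,2].astype(int)-im[...,0]>25)
q=P[m]; print("knob",len(q),np.median(q,0),q.min(0),q.max(0))
for n,box in (("rest",(185,155,255,232)),):
    a,b,c2,d2=box; s=P[b:d2,a:c2].reshape(-1,3); s=s[(s[:,2]>85)&(s[:,2]<150)]; print(len(s),s.min(0),s.max(0)); r=cv2.minAreaRect(s[:,:2].astype(np.float32)); print(r)
E
python3 b.py
```

```text
[ 269  176  157  108 5940] ((632.8653564453125, 43.00077819824219), (251.7471466064453, 319.937744140625), 7.713675498962402) 68.3837212082579 [[ 487.  185.]
 [ 530. -132.]
 [ 779.  -99.]
 [ 736.  218.]]
high [ 667.58541548 -399.9882994   130.32961126] [999.33406301 398.21334028 320.04378235]
130 306 [ 688. -400.  130.] [998. 396. 170.]
170 233 [ 668. -400.  170.] [997. 394. 210.]
210 583 [ 846. -400.  210.] [999. 398. 250.]
250 1180 [797.  35. 250.] [950. 398. 290.]
290 1305 [804.  98. 290.] [893. 362. 320.]
knob 39 [683.70409617  55.33451798  67.03859701] [673.88485014  46.62275122  63.74924735] [694.45967063  70.16779582  73.38121134]
448 [380.42090495 265.39457731  85.40236996] [491.51207919 381.49349375 120.17309685]
((436.0284118652344, 324.9103698730469), (97.11153411865234, 104.37029266357422), 42.652671813964844)
```

arm_command(
  motion=[
    {"offset": [-0.05,-0.018,-0.006],"spin": 0},
    {"offset": [-0.05,-0.018,-0.006],"spin": 0},
    {"offset": [-0.05,-0.018,-0.006],"spin": 0},
    {"offset": [-0.05,-0.018,-0.006],"spin": 0},
    {"offset": [-0.034,-0.018,0],"spin": 0},
  ],
)

```text
time_s: 1.62
ee_pos: [422.0, 335.3, 252.6]
ee_rot: [179.9, 0.1, 154.4]
force: [0.2, -0.3, 0.3]
gripper_width: 91.7
gripper_force: 0.0
```

```bash
cat > w.py <<'E'
from h import *
import sys
c=cam("wrist"); s=env.state(); print(s['time_s'],s['ee_pos'],s['ee_rot'],s['force'])
im,d=env.grab_frame("wrist"); f="pics/%s.png"%sys.argv[1]; cv2.imwrite(f,im); P=cloud(c,d); np.save(sys.argv[1]+".npy",P)
for t,z in (("loop_rod",18),("rod_handle",105),("rod_rest",0)):
    for q in env.pinpoint("wrist",t)[:1]: print(t,q['score'],q['location'],onz(c,q['location'],z).round(1))
E
python3 w.py w1
```

```text
1.625 [421.97367799 335.3064562  252.55090631] [1.79922832e+02 5.50747044e-02 1.54383375e+02] [ 0.21481654 -0.31917974  0.32254131]
loop_rod 0.65 [326.1, 230.0] [437.8 329.9  18. ]
rod_handle 0.57 [321.3, 251.2] [436.7 325.2 105. ]
rod_rest 0.87 [323.8, 226.4] [436.1 327.7   0. ]
```

View pics/w1.png

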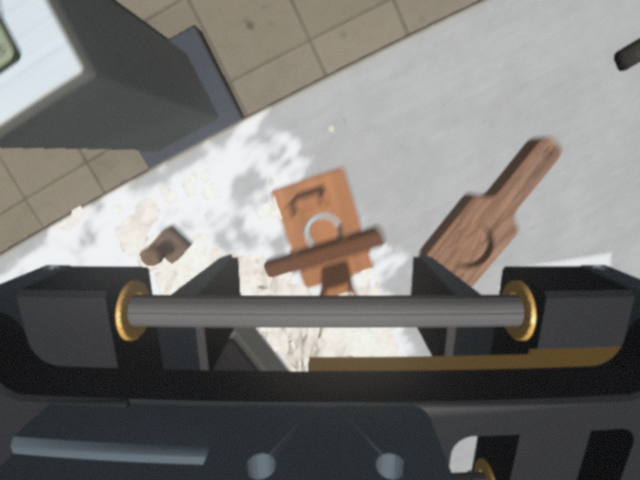

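```bash
cat > c.py <<'E'
from h import *
P=np.load("w1.npy"); im=cv2.imread("pics/w1.png")
S=P[150:300,245:410]
for lo,hi in ((3,12),(12,25),(70,90),(90,100),(100,108),(108,113),(113,119),(119,125),(125,150)):
    q=S[(S[...,2]>lo)&(S[...,2]<hi)]
    if len(q)>20: r=cv2.minAreaRect(q[:,:2].astype(np.float32)); print(lo,hi,len(q),np.round(r[0]),np.round(r[1]),round(r[2],1))
for uv in ((290,262),(325,253),(365,243),(308,200),(337,278),(323,228),(335,185)): print(uv,P[uv[1],uv[0]].round())
cv2.imwrite("pics/w1c.png",cv2.resize(im[150:310,240:420],None,fx=4,fy=4,interpolation=3)[:600,:720])
E
python3 c.py
```

```text
3 12 4957 [436. 312.] [168. 161.] 64.2
12 25 1348 [431. 291.] [162. 125.] 81.1
70 90 370 [436. 333.] [ 39. 106.] 80.5
90 100 687 [432. 329.] [87. 96.] 43.0
100 108 336 [432. 330.] [89. 94.] 41.7
108 113 357 [428. 337.] [94. 82.] 43.6
113 119 2207 [432. 333.] [93. 90.] 42.2
(290, 262) [430. 297. 118.]
(325, 253) [436. 329. 118.]
(365, 243) [443. 365. 117.]
(308, 200) [390. 334.  92.]
(337, 278) [477. 323.  76.]
(323, 228) [435. 327.  11.]
(335, 185) [396. 361.  12.]
```

View pics/w1c.png

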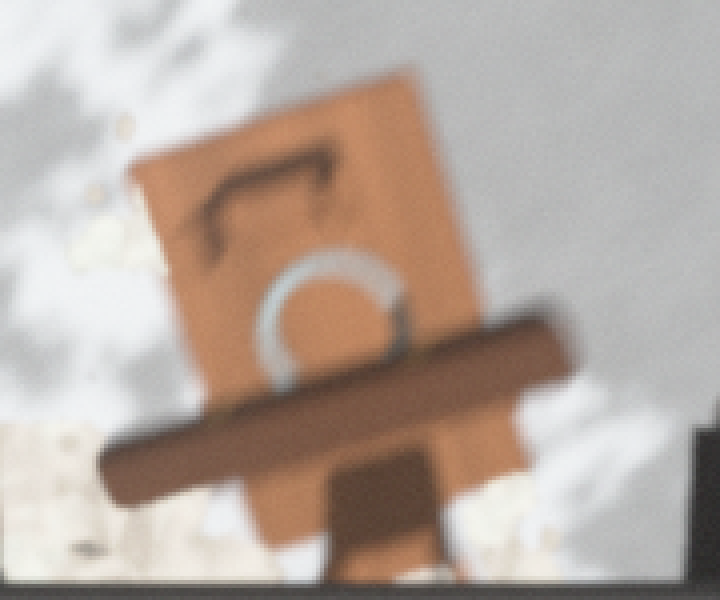

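```bash
python3 - <<'E'
from h import *
P=np.load("w1.npy");S=P[150:300,245:410]
m=(S[...,2]>108)
z=np.zeros(S.shape[:2],np.uint8);z[m]=1
n,l,st,ce=cv2.connectedComponentsWithStats(z)
for i in range(1,n):
    if st[i,4]>15:
        q=S[l==i]; r=cv2.minAreaRect(q[:,:2].astype(np.float32)); print(st[i],np.round(r[0]),np.round(r[1]),round(r[2],1),q[:,2].max())
c=np.zeros((600,800,3),np.uint8)
im,d=env.grab_frame("side"); a=cv2.imread("pics/scene.png")
c[:,:400]=cv2.resize(im[280:400,250:350],None,fx=4,fy=4,interpolation=2)[:480].copy() if 0 else 0
x=cv2.resize(im[285:395,255:345],None,fx=4.4,fy=5.4); c[:x.shape[0],:x.shape[1]]=x[:600]
y=cv2.resize(a[160:240,180:260],None,fx=5,fy=5); c[:400,400:]=y
cv2.imwrite("pics/rest.png",c)
E
```

```text
[77 39 10 14 98] [378. 356.] [ 7. 40.] 72.5 408.5373689732892
[ 40  51  11  14 102] [373. 338.] [11. 60.] 35.5 408.5373689732892
[  19   75  123   52 2318] [418. 325.] [ 91. 108.] 14.3 408.5373689732892
[  0 135 165  15 891] [425. 352.] [127.  37.] 1.6 408.5373689732892
```

View pics/rest.png

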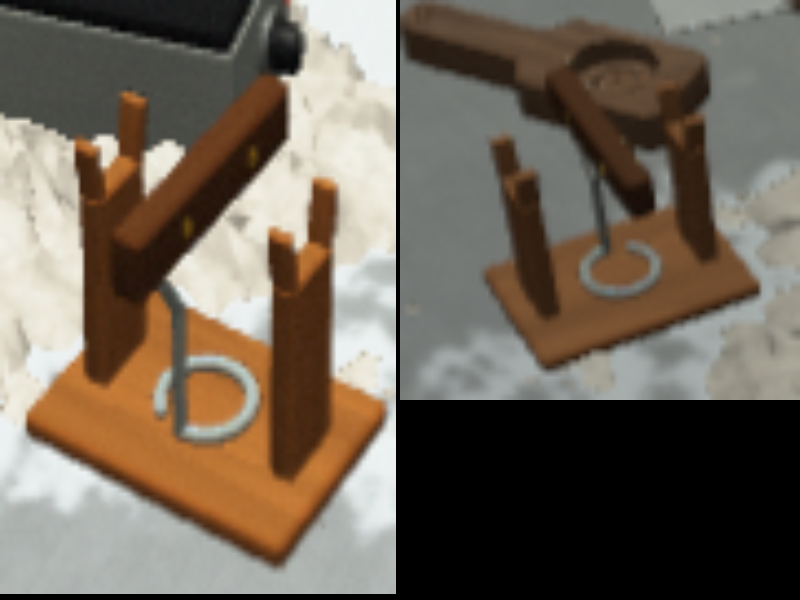

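```bash
cat > d.py <<'E'
from h import *
P=np.load("w1.npy"); im=cv2.imread("pics/w1.png")
v,u=np.mgrid[:480,:640]
m=(abs(P[...,2]-117)<5)&(u>250)&(u<395)&(v>225)&(v<282)
# near the line
q=P[m][:,:2]; q=q[abs((q-[436,329])@[.982,-.19])<11]
r=cv2.minAreaRect(q.astype(np.float32)); t=np.linalg.svd(q-q.mean(0),full_matrices=False)[2][0]
print("handle",r,np.degrees(np.arctan2(t[1],t[0])),q.mean(0), np.percentile((q-q.mean(0))@t,[1,99]))
hsv=cv2.cvtColor(im,cv2.COLOR_BGR2HSV)
m=(hsv[...,1]>90)&(abs(P[...,2]-12)<6)&(u>260)&(u<380)&(v>160)&(v<292)
m=cv2.morphologyEx(m.astype(np.uint8),cv2.MORPH_OPEN,np.ones((3,3)))>0
q=P[m][:,:2]; r=cv2.minAreaRect(q.astype(np.float32)); print("base",len(q),r,cv2.boxPoints(r).round())
from types import SimpleNamespace
m_=env.camera_model("wrist")
T=np.eye(4); T[:3,:3]=R.from_euler('xyz',[179.923,.055,154.383],degrees=True).as_matrix(); T[:3,3]=[421.97,335.31,252.55]; H=T@np.array(m_['hand_eye']); c=(m_,H[:3,3],H[:3,:3])
for uv in ((272.5,191),(342.5,168.5),(306,286),(370,267),(323.5,228)): print(uv,onz(c,uv,12).round(1))
E
python3 d.py
```

```text
handle ((436.35906982421875, 328.7501525878906), (113.89967346191406, 16.61572265625), 82.1952896118164) -97.85343244359885 [435.49129164 329.89966835] [-54.10375476  55.60360665]
base 3758 ((437.70556640625, 326.029296875), (85.48171997070312, 124.3001937866211), 83.03461456298828) [[371. 291.]
 [494. 276.]
 [505. 361.]
 [381. 376.]]
(272.5, 191) [370.5 293.3  12. ]
(342.5, 168.5) [382.3 377.2  12. ]
(306, 286) [492.3 276.3  12. ]
(370, 267) [503.9 357.8  12. ]
(323.5, 228) [435.5 327.6  12. ]
```

arm_command(
  motion=[
    {"offset": [-0.016,0,0],"spin": 0},
    {"offset": [0,0,0.01],"spin": 0.18},
    {"offset": [0,0,0.01],"spin": 0.18},
    {"offset": [0,0,0.01],"spin": 0.18},
    {"offset": [0,0,0.01],"spin": 0.18},
  ],
  jaw=0.04,
)

```text
time_s: 2.5
ee_pos: [435.0, 330.3, 211.5]
ee_rot: [180.0, 0.0, 112.9]
force: [0.4, 0.0, -1.1]
gripper_width: 44.3
gripper_force: 0.0
```

arm_command(
  motion=[
    {"offset": [0,0,0.01],"spin": 0.18},
    {"offset": [0,0,0.01],"spin": 0.18},
    {"offset": [0,0,0.01],"spin": 0.18},
    {"offset": [0,0,0],"spin": 0},
    {"offset": [0,0,0],"spin": 0},
  ],
)

```text
time_s: 3.12
ee_pos: [435.0, 330.2, 182.3]
ee_rot: [180.0, -0.0, 82.4]
force: [-0.0, 0.7, 0.4]
gripper_width: 39.9
gripper_force: 0.0
```

arm_command(
  motion=[
    {"offset": [-0.0013,0.0015,0.03],"spin": 0},
    {"offset": [0,0,0.03],"spin": 0},
    {"offset": [0,0,0.022],"spin": 0},
    {"offset": [0,0,0],"spin": 0},
  ],
)

```text
time_s: 3.62
ee_pos: [435.4, 327.9, 99.0]
ee_rot: [-179.9, 0.1, 82.4]
force: [-0.3, 0.5, 0.2]
gripper_width: 39.9
gripper_force: 0.0
```

arm_command(
  motion=[
    {"offset": [0,0,0],"spin": 0},
    {"offset": [0,0,0],"spin": 0},
    {"offset": [0,0,0],"spin": 0},
    {"offset": [0,0,0],"spin": 0},
  ],
  jaw=0.005,
  newtons=50,
)

```text
time_s: 4.12
ee_pos: [436.6, 328.7, 100.9]
ee_rot: [179.9, -0.1, 82.3]
force: [-0.2, -0.1, 4.8]
gripper_width: 16.0
gripper_force: 50.0
```

arm_command(
  motion=[
    {"offset": [0,0,-0.03],"spin": 0},
    {"offset": [0,0,-0.05],"spin": 0},
    {"offset": [0,0,-0.05],"spin": 0},
    {"offset": [-0.03,0.02,0],"spin": 0},
    {"offset": [-0.042,0.025,0],"spin": 0},
  ],
)

```text
time_s: 4.75
ee_pos: [470.9, 250.7, 230.3]
ee_rot: [180.0, -0.0, 82.4]
force: [0.3, 0.5, -3.1]
gripper_width: 15.5
gripper_force: 50.0
```

arm_command(
  motion=[
    {"offset": [-0.045,0.025,0],"spin": 0},
    {"offset": [-0.045,0.025,0],"spin": 0},
    {"offset": [-0.045,0.025,0],"spin": 0},
    {"offset": [-0.045,0.025,0],"spin": 0},
    {"offset": [-0.045,0.025,0],"spin": 0},
  ],
)

```text
time_s: 5.38
ee_pos: [564.4, 9.6, 229.4]
ee_rot: [-179.9, -0.0, 82.3]
force: [0.0, -0.2, -2.8]
gripper_width: 15.8
gripper_force: 50.0
```

arm_command(
  motion=[
    {"offset": [-0.038,0.025,0],"spin": 0},
    {"offset": [0,0,0],"spin": -0.134},
    {"offset": [0,0,0],"spin": -0.134},
    {"offset": [0,0,0],"spin": 0},
  ],
)

```text
time_s: 5.88
ee_pos: [583.7, -30.0, 229.3]
ee_rot: [-179.9, -0.0, 97.5]
force: [0.1, 0.3, -2.0]
gripper_width: 16.0
gripper_force: 50.0
```

```bash
python3 w.py w2; python3 - <<'E'
from h import *
print(env.pinpoint("wrist","stamp")[:2],env.pinpoint("wrist","gap_middle")[:1])
E
```

```text
5.875 [583.68967241 -30.01602718 229.28486414] [-1.79914464e+02 -2.53352823e-02  9.75156083e+01] [ 0.09095535  0.34139306 -2.02889162]
loop_rod 0.73 [326.6, 251.6] [589.  -65.4  18. ]
rod_handle 0.75 [323.8, 306.6] [589.9 -91.7 105. ]
rod_rest 0.42 [146.0, 292.7] [ 376.3 -152.2    0. ]
[{'location': [425.8, 150.1], 'score': 0.63}] []
```

View pics/w2.png

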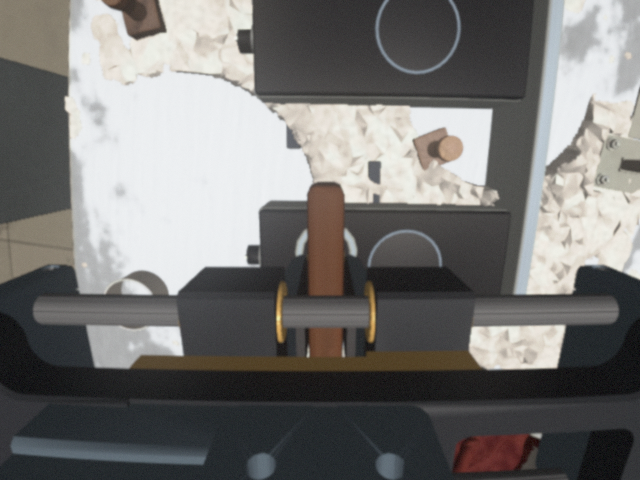

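```bash
cat > e.py <<'E'
from h import *
m_=env.camera_model("wrist"); T=np.eye(4); T[:3,:3]=R.from_euler('xyz',[-179.914,-.025,97.516],degrees=True).as_matrix(); T[:3,3]=[583.69,-30.02,229.28]; H=T@np.array(m_['hand_eye']); c=(m_,H[:3,3],H[:3,:3])
im=cv2.imread("pics/w2.png"); P=np.load("w2.npy")
dark=(im.max(2)<75).astype(np.uint8)
top=dark*(abs(P[...,2]-70)<6)
n,l,st,ce=cv2.connectedComponentsWithStats(top.astype(np.uint8))
for i in range(1,n):
    if st[i,4]>1500:
        q=P[l==i]; r=cv2.minAreaRect(q[:,:2].astype(np.float32)); print("top",st[i],r,q[:,2].mean()); print(cv2.boxPoints(r).round(1))
for nm,uv in (("LW front",(256,98)),("LW back",(525,99)),("RW front",(262,206)),("RW back",(508,208))): print(nm,onz(c,uv,70).round(1),P[uv[1],uv[0]].round())
for a in ((270,105,315,155),(360,155,390,210)):
    u0,v0,u1,v1=a; k=(im[v0:v1,u0:u1].max(2)<75).astype(np.uint8)
    n,l,st,ce=cv2.connectedComponentsWithStats(k)
    for i in range(1,n):
        if st[i,4]>30: b=st[i]; print("blk",b[:4]+[u0,v0,0,0],[ (onz(c,(u0+b[0]+x*b[2],v0+b[1]+y*b[3]),19)).round(1)[:2] for x in (0,1) for y in (0,1)], np.median(P[v0:v1,u0:u1][l==i],0).round())
for nm,uv,z in (("knobtop",(451,148),74),("kt2",(449,148),74)): print(nm,onz(c,uv,z).round(1),P[uv[1],uv[0]].round())
k=(abs(P[...,2]-72)<5); k[:120]=0;k[175:]=0;k[:,:425]=0;k[:,470:]=0
q=P[k]; print("knob",len(q),cv2.minEnclosingCircle(q[:,:2].astype(np.float32)),q.mean(0)); vv,uu=np.where(k); print(uu.mean(),vv.mean(),onz(c,(uu.mean(),vv.mean()),74))
cv2.imwrite("pics/w2c.png",cv2.resize(im[85:225,240:520],None,fx=2.8,fy=4,interpolation=cv2.INTER_CUBIC))
E
python3 e.py
```

```text
top [  254     0   287   100 19215] ((621.0302124023438, 138.03842163085938), (241.34690856933594, 82.9136734008789), 7.254739284515381) 69.1734561940055
[[496.1 163.9]
 [506.6  81.7]
 [746.  112.2]
 [735.5 194.4]]
top [ 380    0   77   66 3998] ((638.4094848632812, 150.13223266601562), (65.31062316894531, 52.548213958740234), 8.292892456054688) 70.0521458282367
[[602.3 171.4]
 [609.9 119.4]
 [674.5 128.8]
 [666.9 180.8]]
top [ 345  210  167   85 6936] ((683.9501953125, -40.61338424682617), (161.31944274902344, 84.70149993896484), 7.097398281097412) 69.16180347828731
[[598.7  -8.6]
 [609.1 -92.6]
 [769.2 -72.7]
 [758.8  11.4]]
LW front [507.5  78.9  70. ] [493.  88.   0.]
LW back [742.9 111.5  70. ] [744. 112.  68.]
RW front [521.6 -15.1  70. ] [519. -18.  53.]
RW back [751.2  14.1  70. ] [757.  13.  59.]
knobtop [683.9  59.8  74. ] [685.  60.  72.]
kt2 [682.1  59.5  74. ] [684.  60.  70.]
knob 411 ((685.93310546875, 60.42353439331055), 11.121772766113281) [685.58273351  60.48518127  68.91922249]
450.9513381995134 147.5571776155718 [683.78859715  60.13197633  74.        ]
```

View pics/w2c.png

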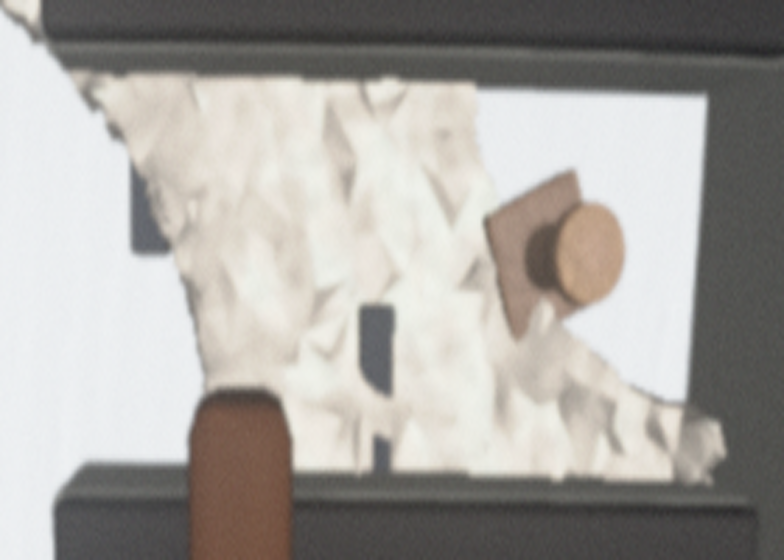

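```bash
sed -i '/^im=/,$d' e.py; cat >> e.py <<'E'
a=np.radians(7.2); B=np.array([[np.cos(a),np.sin(a)],[-np.sin(a),np.cos(a)]]); O=np.array([511.5,31.6])
f=lambda p:(B@(np.array(p[:2])-O)).round(1)
for uv in ((286.4,127),(286.4,148.2),(300,148.2),(367.9,161),(381,161),(374,200),(373,202),(380,202)): print(uv,f(onz(c,uv,19)))
print(f((685,60.3)), f((520,0)))
E
python3 e.py
```

```text
(286.4, 127) [22.5 27.1]
(286.4, 148.2) [22.1  5.8]
(300, 148.2) [36.3  5.8]
(367.9, 161) [107.4  -6.7]
(381, 161) [121.2  -6.6]
(374, 200) [115.3 -47.7]
(373, 202) [114.3 -49.9]
(380, 202) [121.9 -49.8]
[175.7   6.7] [  4.5 -32.4]
```

arm_command(
  motion=[
    {"offset": [0.019,0.028,0],"spin": 0.005},
    {"offset": [0.019,0.028,0],"spin": 0},
    {"offset": [0.019,0.028,0],"spin": 0},
    {"offset": [0.019,0.028,0],"spin": 0},
    {"offset": [0,0,0.02],"spin": 0},
  ],
)

```text
time_s: 6.8
ee_pos: [687.9, 62.0, 210.7]
ee_rot: [179.7, -0.0, 97.4]
force: [-0.2, 0.6, -2.7]
gripper_width: 15.9
gripper_force: 50.0
```

arm_command(
  motion=[
    {"offset": [0,0,0.01],"spin": 0},
    {"offset": [0,0,0.01],"spin": 0},
    {"offset": [0,0,0],"spin": 0},
    {"offset": [0,0,0],"spin": 0},
  ],
)

```text
time_s: 7.3
ee_pos: [685.6, 59.7, 190.7]
ee_rot: [179.9, -0.0, 97.3]
force: [-0.8, 0.6, -1.6]
gripper_width: 15.7
gripper_force: 50.0
```

```bash
cat > s.py <<'E'
from h import *
c=cam("scene"); im,d=env.grab_frame("scene"); s=env.state(); print(s['ee_pos'],s['ee_rot'],s['force'])
z=s['ee_pos'][2]-85
for t,h in (("loop_rod",z),("rod_handle",z+90)):
    for q in env.pinpoint("scene",t)[:1]: print(t,q['score'],q['location'],onz(c,q['location'],h).round(1))
cv2.imwrite("pics/s2.png",cv2.resize(im[140:290,260:460],None,fx=4,fy=4,interpolation=2))
E
python3 s.py
```

```text
[685.70524039  59.74351624 190.84900488] [1.79910755e+02 3.84772083e-04 9.73131716e+01] [ 0.38314602 -0.92686051 -1.06575211]
loop_rod 0.67 [359.2, 198.6] [697.6  63.6 105.8]
rod_handle 0.83 [362.8, 171.0] [697.   59.4 195.8]
```

View pics/s2.png

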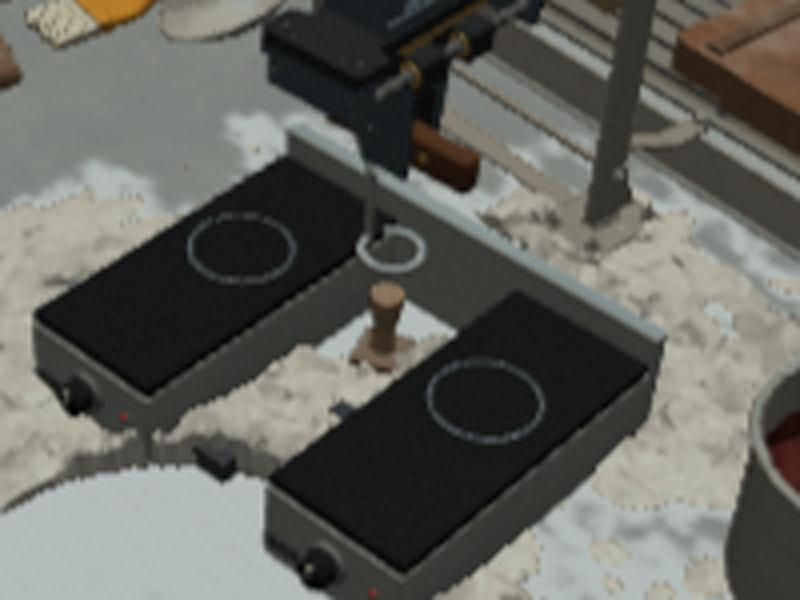

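```bash
python3 - <<'E'
from h import *
c=cam("scene")
for z in (104,106): print(onz(c,(260+391.5/4,140+249/4),z))
print(onz(c,(260+387/4,140+291/4),74), onz(c,(260+387/4,140+293/4),74))
E
```

```text
[686.44905567  56.24269447 104.        ]
[684.69583701  54.51508918 106.        ]
[681.37308281  51.87990004  74.        ] [680.0271511  50.3880237  74.       ]
```

arm_command(
  motion=[
    {"offset": [-0.0008,-0.0016,0.01],"spin": 0},
    {"offset": [0,0,0.01],"spin": 0},
    {"offset": [0,0,0.006],"spin": 0},
    {"offset": [0,0,0.003],"spin": 0},
    {"offset": [0,0,0.003],"spin": 0},
  ],
)

```text
time_s: 8.07
ee_pos: [684.1, 59.0, 157.8]
ee_rot: [180.0, -0.0, 97.3]
force: [-0.5, -0.8, -1.3]
gripper_width: 15.6
gripper_force: 50.0
```

arm_command(
  motion=[
    {"offset": [0,0,0.002],"spin": 0},
    {"offset": [0,0,0.002],"spin": 0},
    {"offset": [0,0,0.002],"spin": 0},
    {"offset": [0,0,0],"spin": 0},
  ],
)

```text
time_s: 8.57
ee_pos: [683.9, 58.9, 151.8]
ee_rot: [-180.0, -0.0, 97.3]
force: [-0.8, -0.7, -1.3]
gripper_width: 15.9
gripper_force: 50.0
```

arm_command(
  motion=[
    {"offset": [0,0,0.01],"spin": 0},
    {"offset": [0,0,0.01],"spin": 0},
    {"offset": [0,0,0.01],"spin": 0},
    {"offset": [0,0,0.006],"spin": 0},
    {"offset": [0,0,0.003],"spin": 0},
  ],
)

```text
time_s: 9.2
ee_pos: [683.8, 58.9, 112.3]
ee_rot: [-180.0, -0.0, 97.3]
force: [-0.2, -0.5, -2.9]
gripper_width: 15.7
gripper_force: 50.0
```

arm_command(
  motion=[
    {"offset": [0,0,0],"spin": 0},
    {"offset": [0,0,0],"spin": 0},
    {"offset": [0,0,0],"spin": 0},
  ],
)

```text
time_s: 9.57
ee_pos: [684.1, 59.0, 113.4]
ee_rot: [180.0, -0.0, 97.3]
force: [0.2, -0.2, -1.2]
gripper_width: 16.1
gripper_force: 50.0
```

```bash
python3 s.py
```

```text
[684.10085615  58.968336   113.32813015] [ 1.79957774e+02 -4.50685106e-03  9.73325932e+01] [-0.07651919  0.22748655 -2.62954358]
loop_rod 0.82 [356.0, 224.8] [684.7  53.9  28.3]
rod_handle 0.61 [358.3, 197.7] [687.1  56.8 118.3]
```

View pics/s2.png

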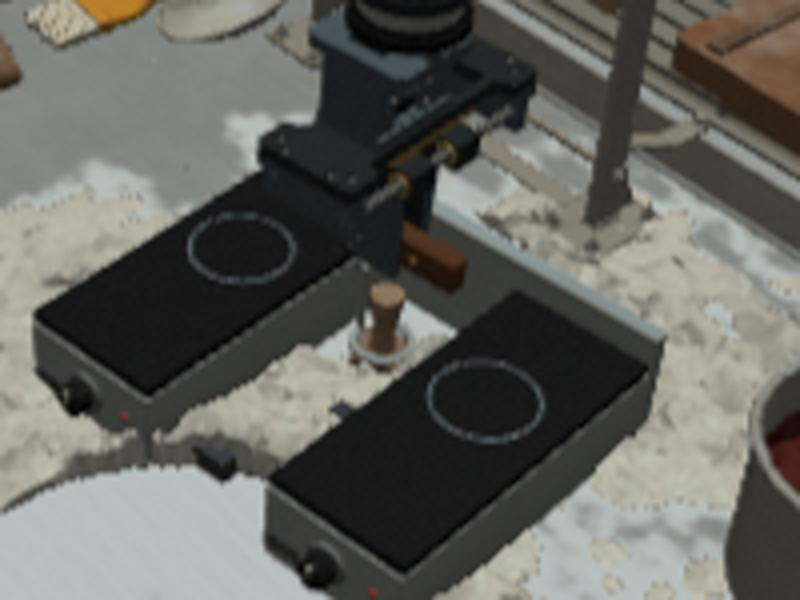

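arm_command(
  motion=[
    {"offset": [0.004,-0.003,0.001],"spin": 0},
    {"offset": [0.004,-0.003,0],"spin": 0},
    {"offset": [0.004,-0.003,0],"spin": 0},
    {"offset": [0.004,-0.003,0],"spin": 0},
    {"offset": [0.002,-0.003,0],"spin": 0},
  ],
)

```text
time_s: 10.35
ee_pos: [666.5, 75.3, 112.0]
ee_rot: [180.0, -0.0, 97.4]
force: [0.8, -0.5, -2.5]
gripper_width: 15.9
gripper_force: 50.0
```

arm_command(
  motion=[
    {"offset": [0,-0.005,0],"spin": 0},
    {"offset": [0,-0.005,0],"spin": 0},
    {"offset": [0,-0.005,0],"spin": 0},
  ],
)

```text
time_s: 10.72
ee_pos: [651.6, 72.9, 112.0]
ee_rot: [180.0, -0.0, 97.3]
force: [1.9, -0.1, -2.4]
gripper_width: 15.5
gripper_force: 50.0
```

arm_command(
  motion=[
    {"offset": [0,-0.005,0],"spin": 0},
    {"offset": [0,-0.005,0],"spin": 0},
    {"offset": [0,-0.005,0],"spin": 0},
    {"offset": [0,-0.005,0],"spin": 0},
  ],
)

```text
time_s: 11.22
ee_pos: [631.8, 70.4, 112.0]
ee_rot: [180.0, -0.0, 97.3]
force: [0.8, 0.1, -1.7]
gripper_width: 15.7
gripper_force: 50.0
```

arm_command(
  motion=[
    {"offset": [0,-0.005,0],"spin": 0},
    {"offset": [0,-0.005,0],"spin": 0},
    {"offset": [0,-0.005,0],"spin": 0},
  ],
)

```text
time_s: 11.6
ee_pos: [616.9, 68.5, 112.0]
ee_rot: [180.0, -0.0, 97.3]
force: [0.9, 0.2, -1.7]
gripper_width: 15.9
gripper_force: 50.0
```

arm_command(
  motion=[
    {"offset": [0,-0.005,0],"spin": 0},
    {"offset": [0,-0.005,0],"spin": 0},
    {"offset": [0,-0.005,0],"spin": 0},
    {"offset": [0,-0.005,0],"spin": 0},
  ],
)

```text
time_s: 12.1
ee_pos: [597.0, 65.9, 112.0]
ee_rot: [180.0, -0.0, 97.3]
force: [1.4, 0.8, -2.6]
gripper_width: 15.3
gripper_force: 50.0
```

arm_command(
  motion=[
    {"offset": [0,-0.005,0],"spin": 0},
    {"offset": [0,-0.005,0],"spin": 0},
    {"offset": [0,-0.005,0],"spin": 0},
    {"offset": [0,-0.004,0],"spin": 0},
  ],
)

```text
time_s: 12.6
ee_pos: [578.2, 63.5, 112.0]
ee_rot: [180.0, -0.0, 97.3]
force: [0.8, 0.1, -2.2]
gripper_width: 15.8
gripper_force: 50.0
```

arm_command(
  motion=[
    {"offset": [-0.005,0,0],"spin": 0},
    {"offset": [-0.005,0,0],"spin": 0},
    {"offset": [-0.005,0,0],"spin": 0},
    {"offset": [-0.005,0,0],"spin": 0},
  ],
)

```text
time_s: 13.1
ee_pos: [581.1, 43.3, 111.8]
ee_rot: [-180.0, -0.0, 97.3]
force: [-0.8, 1.0, -1.5]
gripper_width: 15.7
gripper_force: 50.0
```

arm_command(
  motion=[
    {"offset": [-0.005,0,0],"spin": 0},
    {"offset": [-0.005,0,0],"spin": 0},
    {"offset": [-0.005,0,0],"spin": 0},
    {"offset": [-0.005,0,0],"spin": 0},
  ],
)

```text
time_s: 13.6
ee_pos: [583.6, 23.7, 112.1]
ee_rot: [180.0, -0.0, 97.3]
force: [-0.0, 1.1, -0.4]
gripper_width: 15.5
gripper_force: 50.0
```

arm_command(
  motion=[
    {"offset": [-0.004,0,0],"spin": 0},
    {"offset": [-0.003,0,0],"spin": 0},
  ],
)

```text
time_s: 13.85
ee_pos: [584.4, 16.7, 111.9]
ee_rot: [-180.0, -0.0, 97.3]
force: [-0.0, 2.0, -1.0]
gripper_width: 15.9
gripper_force: 50.0
```

```bash
python3 s.py; python3 - <<'E'
from h import *
c=cam("scene")
for q in env.pinpoint("scene","stamp")[:2]: print(q, onz(c,q['location'],0))
E
```

```text
[584.51320271  16.37956695 111.950451  ] [-1.79998073e+02  8.35344371e-03  9.73236677e+01] [ 0.46735476  1.64979368 -0.33749288]
loop_rod 0.59 [341.5, 247.0] [599.4  14.6  27. ]
rod_handle 0.5 [339.2, 222.5] [587.3  15.5 117. ]
```

View pics/s2.png

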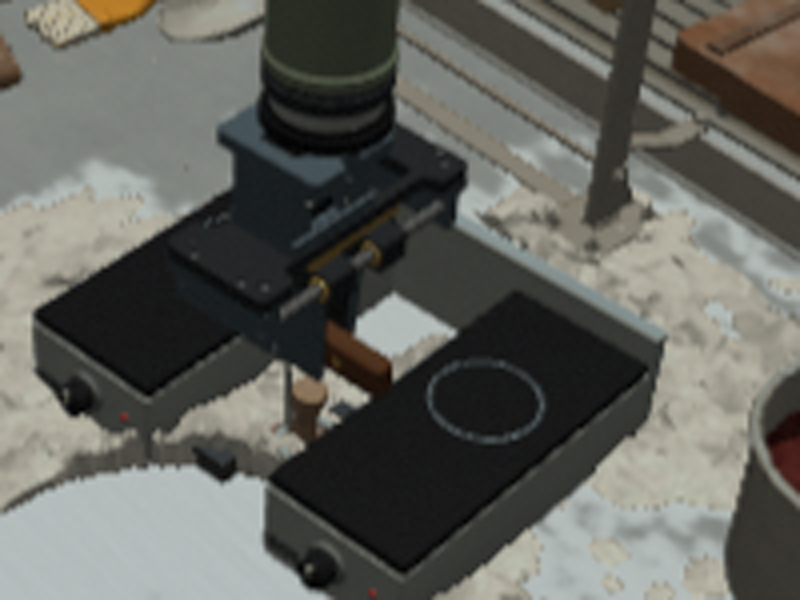

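arm_command(
  motion=[
    {"offset": [0,-0.004,0],"spin": 0},
    {"offset": [0,-0.004,0],"spin": 0},
    {"offset": [0,-0.004,0],"spin": 0},
    {"offset": [0,-0.004,0],"spin": 0},
  ],
)

```text
time_s: 14.55
ee_pos: [568.2, 14.8, 111.9]
ee_rot: [-180.0, -0.0, 97.3]
force: [0.5, 0.5, -2.2]
gripper_width: 15.8
gripper_force: 50.0
```

arm_command(
  motion=[
    {"offset": [0,-0.004,0],"spin": 0},
    {"offset": [0,-0.004,0],"spin": 0},
    {"offset": [0,-0.004,0],"spin": 0},
  ],
)

```text
time_s: 14.92
ee_pos: [556.7, 13.3, 112.1]
ee_rot: [180.0, 0.0, 97.3]
force: [0.2, 0.6, -1.7]
gripper_width: 15.9
gripper_force: 50.0
```

arm_command(
  motion=[
    {"offset": [0,-0.004,0],"spin": 0},
    {"offset": [0,-0.004,0],"spin": 0},
    {"offset": [0,-0.004,0],"spin": 0},
  ],
)

```text
time_s: 15.3
ee_pos: [544.8, 11.7, 112.1]
ee_rot: [180.0, 0.0, 97.3]
force: [0.7, 0.9, -2.3]
gripper_width: 15.8
gripper_force: 50.0
```

arm_command(
  motion=[
    {"offset": [0,-0.004,0],"spin": 0},
    {"offset": [0,-0.004,0],"spin": 0},
    {"offset": [0,-0.004,0],"spin": 0},
    {"offset": [0,-0.004,0],"spin": 0},
  ],
)

```text
time_s: 15.8
ee_pos: [528.7, 9.7, 112.0]
ee_rot: [180.0, -0.0, 97.3]
force: [1.7, 1.4, -1.3]
gripper_width: 15.9
gripper_force: 50.0
```

arm_command(
  motion=[
    {"offset": [0,-0.005,0],"spin": 0},
    {"offset": [0,-0.005,0],"spin": 0},
    {"offset": [0,-0.005,0],"spin": 0},
    {"offset": [0,-0.005,0],"spin": 0},
  ],
)

```text
time_s: 16.3
ee_pos: [508.6, 7.1, 111.9]
ee_rot: [-180.0, -0.0, 97.3]
force: [1.7, 0.2, -2.0]
gripper_width: 15.9
gripper_force: 50.0
```

arm_command(
  motion=[
    {"offset": [0,-0.006,0],"spin": 0},
    {"offset": [0,-0.006,0],"spin": 0},
    {"offset": [0,-0.006,0],"spin": 0},
    {"offset": [0,-0.006,0],"spin": 0},
    {"offset": [0,-0.006,0],"spin": 0},
  ],
)

```text
time_s: 16.92
ee_pos: [478.9, 3.3, 111.9]
ee_rot: [-180.0, -0.0, 97.3]
force: [0.3, -0.6, -1.0]
gripper_width: 16.0
gripper_force: 50.0
```

arm_command(
  motion=[
    {"offset": [0,-0.006,0],"spin": 0},
    {"offset": [0,-0.006,0],"spin": 0},
    {"offset": [0,-0.006,0],"spin": 0},
    {"offset": [0,-0.006,0],"spin": 0},
    {"offset": [0,-0.006,0],"spin": 0},
  ],
)

```text
time_s: 17.55
ee_pos: [449.2, -0.5, 111.9]
ee_rot: [180.0, -0.0, 97.3]
force: [1.0, 0.6, -1.7]
gripper_width: 15.9
gripper_force: 50.0
```

arm_command(
  motion=[
    {"offset": [0,-0.006,0],"spin": 0},
    {"offset": [0,-0.003,0],"spin": 0},
    {"offset": [0,0.004,0],"spin": 0},
    {"offset": [0,0,0],"spin": 0},
  ],
)

```text
time_s: 18.05
ee_pos: [445.0, -1.1, 112.0]
ee_rot: [180.0, 0.0, 97.3]
force: [-1.0, 0.9, -2.1]
gripper_width: 15.6
gripper_force: 50.0
```

```bash
cat > t.py <<'E'
from h import *
c=cam("scene"); im,d=env.grab_frame("scene"); s=env.state(); print(s['ee_pos'],s['ee_rot'],s['force'])
P=cloud(c,d)
for q in env.pinpoint("scene","stamp")[:2]: print(q, onz(c,q['location'],0).round(1))
m=(P[...,2]>50)&(P[...,2]<78)&(abs(P[...,0]-450)<50)&(abs(P[...,1])<50)&(d>0); q=P[m]; print(len(q),np.median(q,0) if len(q) else 0)
cv2.imwrite("pics/s3.png",cv2.resize(im[170:320,230:430],None,fx=4,fy=4,interpolation=2))
E
python3 t.py
```

```text
[444.82362136  -1.08111704 111.88799236] [-1.79986133e+02 -2.44161490e-03  9.73425084e+01] [ 0.71343796  0.2612977  -1.47149263]
{'location': [297.7, 284.1], 'score': 0.69} [449.4   2.7   0. ]
105 [443.36086456  -4.52554499  65.43453082]
```

arm_command(
  motion=[
    {"offset": [0,0,-0.006],"spin": 0},
    {"offset": [0,0,-0.012],"spin": 0},
    {"offset": [0,0,-0.02],"spin": 0},
    {"offset": [0,0,-0.03],"spin": 0},
    {"offset": [0,0,-0.03],"spin": 0},
  ],
)

```text
time_s: 18.77
ee_pos: [444.6, -1.1, 211.7]
ee_rot: [180.0, 0.0, 97.3]
force: [0.7, 0.3, -2.4]
gripper_width: 15.3
gripper_force: 50.0
```

arm_command(
  motion=[
    {"offset": [0.02,0,-0.025],"spin": 0},
    {"offset": [0.04,0.004,0],"spin": 0},
    {"offset": [0.045,0.004,0],"spin": 0},
    {"offset": [0.045,0.004,0],"spin": 0},
    {"offset": [0.045,0.004,0],"spin": 0},
  ],
)

```text
time_s: 19.4
ee_pos: [435.4, 195.7, 236.0]
ee_rot: [179.9, -0.0, 97.3]
force: [0.6, -0.1, -1.6]
gripper_width: 15.8
gripper_force: 50.0
```

arm_command(
  motion=[
    {"offset": [0.045,0.004,0],"spin": 0},
    {"offset": [0.045,0.004,0],"spin": 0},
    {"offset": [0.02,0.004,0],"spin": 0},
    {"offset": [0.01,0.004,0],"spin": -0.165},
    {"offset": [0,0,0],"spin": -0.165},
  ],
)

```text
time_s: 20.02
ee_pos: [436.4, 315.6, 235.3]
ee_rot: [180.0, 0.0, 116.6]
force: [0.3, -0.1, -2.8]
gripper_width: 16.0
gripper_force: 50.0
```

arm_command(
  motion=[
    {"offset": [0,0,0],"spin": -0.165},
    {"offset": [0,0,0],"spin": -0.165},
    {"offset": [0,0,0],"spin": -0.165},
    {"offset": [0,0,0],"spin": -0.165},
    {"offset": [0,0,0],"spin": -0.165},
  ],
)

```text
time_s: 20.65
ee_pos: [436.4, 314.6, 235.5]
ee_rot: [-180.0, 0.0, 163.8]
force: [0.6, -0.2, -2.7]
gripper_width: 15.8
gripper_force: 50.0
```

arm_command(
  motion=[
    {"offset": [0,0,0],"spin": -0.165},
    {"offset": [0,0,0],"spin": 0},
    {"offset": [0,0,0],"spin": 0},
  ],
)

```text
time_s: 21.02
ee_pos: [436.3, 315.0, 235.2]
ee_rot: [-180.0, 0.0, 172.8]
force: [-0.1, 0.5, -2.0]
gripper_width: 16.0
gripper_force: 50.0
```

```bash
python3 t.py; python3 w.py w4; cat > g.py <<'E'
from h import *
P=np.load("w4.npy"); im=cv2.imread("pics/w4.png")
m=(abs(P[...,0]-440)<100)&(abs(P[...,1]-326)<90)
hsv=cv2.cvtColor(im,cv2.COLOR_BGR2HSV)
b=m&(hsv[...,1]>90)&(abs(P[...,2]-12)<5); b=cv2.morphologyEx(b.astype(np.uint8),cv2.MORPH_OPEN,np.ones((3,3)))>0
q=P[b][:,:2]
if len(q): r=cv2.minAreaRect(q.astype(np.float32)); print("base",len(q),r,cv2.boxPoints(r).round())
E
python3 g.py
```

```text
[436.24827764 315.14442942 235.17467251] [1.79996434e+02 1.21127640e-02 1.72839272e+02] [-0.03009737  0.00574508 -2.02066401]
{'location': [300.3, 284.1], 'score': 0.61} [454.4  -1.3   0. ]
{'location': [317.3, 342.1], 'score': 0.15} [ 381.6 -158.5    0. ]
89 [445.79393521  -6.23987995  65.5727183 ]
21.125 [436.2015861  315.21807253 235.09919352] [1.79997234e+02 4.41958287e-03 1.72871175e+02] [ 0.00887469  0.20553232 -1.61596279]
loop_rod 0.61 [326.2, 250.4] [472.7 312.7  18. ]
rod_handle 0.57 [322.2, 303.0] [497.2 305.9 105. ]
rod_rest 0.78 [336.5, 216.8] [439. 329.   0.]
base 3789 ((433.8372497558594, 329.12890625), (86.78121948242188, 122.2937240600586), 81.91029357910156) [[367. 295.]
 [488. 278.]
 [500. 363.]
 [379. 381.]]
```

View pics/w4.png

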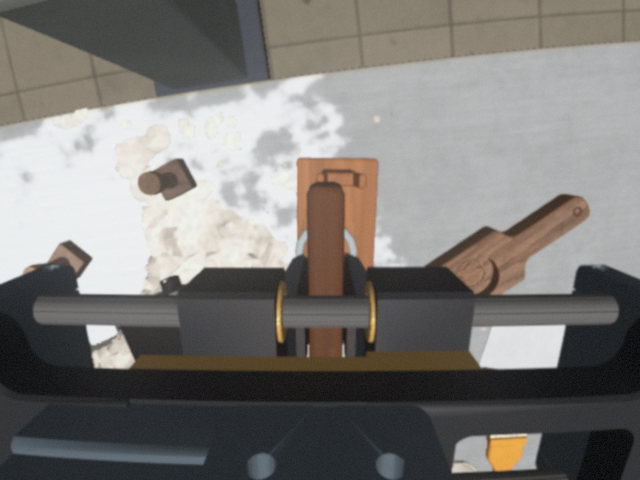

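```bash
python3 - <<'E'
from h import *
c=cam("wrist")
A=onz(c,(297.5,158),12);B=onz(c,(377.5,160),12);C=(A+B)/2
a=np.arctan2(-(B-A)[0],(B-A)[1]); t=np.array([np.cos(a),np.sin(a)])
print(A,B,np.degrees(a),"centre",C[:2]+65*t, np.hypot(*(A-B)[:2]))
im=cv2.imread("pics/w4.png"); P=np.load("w4.npy")
S=P[165:200,310:375]
q=S[(S[...,2]>107)&(S[...,2]<118)&(S[...,0]<415)]
print(len(q)); 
for k in ((321,178),(361,180)): print(onz(c,k,114).round(1),P[k[1],k[0]].round())
k=(S[...,2]>105)&(S[...,2]<119); vv,uu=np.where(k)
for a_,b in ((310,326),(352,375)):
    w=(uu+310>=a_)&(uu+310<b); print(w.sum(),S[vv[w],uu[w]].mean(0).round(1) if w.any() else 0)
E
```

```text
[367.45673941 294.52514836  12.        ] [380.07809597 380.35785397  12.        ] -8.365167288513694 centre [438.07588014 327.9851986 ] 86.75570294699027
164
[385.7 319.2 114. ] [386. 319. 113.]
[391.1 350.9 114. ] [391. 351. 113.]
56 [385.1 318.9 112.1]
118 [391.9 350.9 111.7]
```

arm_command(
  motion=[
    {"offset": [0.0005,0.0123,0],"spin": 0.018},
    {"offset": [0,0,0.03],"spin": 0},
    {"offset": [0,0,0.03],"spin": 0},
    {"offset": [0,0,0.03],"spin": 0},
    {"offset": [0,0,0.018],"spin": 0},
  ],
)

```text
time_s: 21.95
ee_pos: [436.7, 328.2, 125.3]
ee_rot: [-179.9, -0.1, 171.9]
force: [-0.8, -0.4, -2.4]
gripper_width: 16.1
gripper_force: 50.0
```

arm_command(
  motion=[
    {"offset": [0,0,0],"spin": 0},
    {"offset": [0,0,0],"spin": 0},
  ],
)

```text
time_s: 22.2
ee_pos: [437.8, 328.5, 127.8]
ee_rot: [179.9, 0.1, 171.9]
force: [0.0, -0.3, -1.3]
gripper_width: 15.7
gripper_force: 50.0
```

```bash
python3 w.py w5; python3 - <<'E'
from h import *
P=np.load("w5.npy"); im=cv2.imread("pics/w5.png")
m=(P[...,0]>370)&(P[...,0]<420)&(abs(P[...,1]-333)<30)&(P[...,2]>104)&(P[...,2]<122)
a=np.radians(-8.2); q=P[m]; y=(q[:,:2]-[437.3,327.5])@[-np.sin(a),np.cos(a)]
print(len(q)); print(np.histogram(y,bins=np.arange(-26,27,2)))
h=(P[...,2]>123)&(P[...,2]<142)&(P[...,0]>375)&(P[...,0]<425)&(abs(P[...,1]-333)<30); q=P[h]; y=(q[:,:2]-[437.3,327.5])@[-np.sin(a),np.cos(a)]
print("handle",len(q),np.percentile(y,[2,50,98]) if len(q) else 0, (((q[:,:2]-[437.3,327.5])@[np.cos(a),np.sin(a)]).min() if len(q) else 0))
E
```

```text
22.2 [437.78531793 328.52990073 127.7600756 ] [1.79921606e+02 6.87424585e-02 1.71930447e+02] [ 0.04550733 -0.25258291 -1.31543306]
loop_rod 0.96 [325.7, 250.9] [444.9 329.1  18. ]
rod_handle 0.59 [324.4, 301.8] [450.  327.4 105. ]
736
(array([  0,   0,   0,  55,  92, 100,  99,  17,  27,   9,   0,   1,   0,
         0,   0,   0,   0,   0,   0,  23, 112,  97,  83,  21,   0,   0]), array([-26, -24, -22, -20, -18, -16, -14, -12, -10,  -8,  -6,  -4,  -2,
         0,   2,   4,   6,   8,  10,  12,  14,  16,  18,  20,  22,  24,
        26]))
handle 1065 [-14.57370139   1.88512365  19.09695021] -56.45725002063611
```

arm_command(
  motion=[
    {"offset": [0,0,0.006],"spin": 0},
    {"offset": [0,0,0.006],"spin": 0},
    {"offset": [0,0,0.006],"spin": 0},
    {"offset": [0,0,0.004],"spin": 0},
    {"offset": [0,0,0],"spin": 0},
  ],
)

```text
time_s: 23.02
ee_pos: [437.0, 327.6, 104.5]
ee_rot: [-180.0, -0.0, 171.9]
force: [-0.6, 0.5, -1.9]
gripper_width: 16.1
gripper_force: 50.0
```

arm_command(
  motion=[
    {"offset": [0,0,0.002],"spin": 0},
    {"offset": [0,0,0.001],"spin": 0},
    {"offset": [0,0,0.001],"spin": 0},
    {"offset": [0,0,0],"spin": 0},
  ],
)

```text
time_s: 23.52
ee_pos: [437.2, 327.7, 101.0]
ee_rot: [180.0, 0.0, 171.9]
force: [0.6, -0.0, -2.8]
gripper_width: 16.0
gripper_force: 50.0
```

arm_command(
  motion=[
    {"offset": [0,0,0.0007],"spin": 0},
    {"offset": [0,0,0],"spin": 0},
  ],
)

```text
time_s: 23.78
ee_pos: [437.3, 327.7, 100.9]
ee_rot: [180.0, 0.0, 171.9]
force: [-1.9, -0.6, 4.9]
gripper_width: 15.8
gripper_force: 50.0
```

arm_command(
  motion=[
    {"offset": [0,0,0],"spin": 0},
    {"offset": [0,0,0],"spin": 0},
    {"offset": [0,0,0],"spin": 0},
    {"offset": [0,0,0],"spin": 0},
  ],
  jaw=0.045,
)

```text
time_s: 24.28
ee_pos: [437.2, 327.7, 100.1]
ee_rot: [180.0, -0.0, 171.9]
force: [0.5, 1.3, 0.3]
gripper_width: 45.2
gripper_force: 0.0
```

arm_command(
  motion=[
    {"offset": [0,0,-0.015],"spin": 0},
    {"offset": [0,0,-0.03],"spin": 0},
    {"offset": [0,0,-0.04],"spin": 0},
    {"offset": [0,0,-0.04],"spin": 0},
    {"offset": [0,0,0],"spin": 0},
  ],
)

```text
time_s: 24.9
ee_pos: [438.9, 328.9, 229.9]
ee_rot: [179.6, 0.4, 171.9]
force: [0.7, 0.3, -0.2]
gripper_width: 45.3
gripper_force: 0.0
```

```bash
python3 w.py w6; python3 t.py; python3 - <<'E'
from h import *
P=np.load("w6.npy")
a=np.radians(-8.2); X=(P[...,:2]-[437.3,327.5])@np.array([[np.cos(a),-np.sin(a)],[np.sin(a),np.cos(a)]])
for lo in (105,108,111,114,117,120):
    h=(P[...,2]>lo)&(P[...,2]<lo+3)&(abs(X[...,1])<11)&(abs(X[...,0])<65); q=X[h]
    if len(q)>10: print(lo,len(q),np.percentile(q,[2,50,98],axis=0).round(1).tolist())
h=(P[...,2]>113)&(P[...,2]<123)&(abs(X[...,1])<11)&(abs(X[...,0])<65)
print(cv2.minAreaRect(P[h][:,:2].astype(np.float32)),np.polyfit(X[h][:,0],P[h][:,2],1))
E
```

```text
24.9 [438.88523263 328.90493348 229.8781483 ] [179.63596428   0.37701151 171.93155254] [ 0.7453839   0.29471847 -0.16199195]
loop_rod 0.9 [324.7, 219.7] [440.7 330.4  18. ]
rod_handle 0.73 [321.7, 234.6] [436.4 328.  105. ]
rod_rest 0.74 [321.4, 210.7] [433.3 327.7   0. ]
[436.53868299 327.21494356 224.13695257] [-1.79904183e+02 -1.03717073e-01  1.71932701e+02] [-0.38714787 -1.04610291 -0.18971195]
{'location': [298.3, 284.4], 'score': 0.69} [450.   1.   0.]
90 [446.20661277  -5.8484443   65.55621108]
111 76 [[-55.7, -6.6], [-13.9, -6.1], [48.5, 9.3]]
114 1270 [[-54.4, -6.0], [-8.2, 1.5], [46.0, 9.0]]
117 1082 [[-52.1, -4.2], [-6.0, 1.5], [45.8, 7.1]]
((434.1107177734375, 329.1568603515625), (15.413961410522461, 104.92267608642578), 82.23681640625) [6.73557713e-04 1.16712084e+02]
```

```bash
python3 -c "
from workcell import env
print(env.job_done())"
```

```text
the job is handed in; nothing more can be done
None
```

I drew the stamp out of the gap and left it standing in front of the warmers, about 60 mm clear of the mouth, put the rod back in both notches of its rest, and handed the job in at about 25 s; no verdict was returned.

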